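Blind bearing block, bore up

TASK

Open the red parts case, swinging its lid right back until it rests on its stop, and take out the square steel bearing block. It has a blind bore in one end and is solid at the other: find by feel which is the bored end (the lighter one), turn the block over so that the bore looks straight up, and hold it there still, a good hand's breadth above the bench and clear of everything, ready for a bearing to be dropped in. Finish while holding it, with the lid still open and the other parts left where they are.

Things in the scene. Friction and masses are not known exactly. Their poses are not given: they have to be found in the camera images.
- case: Red sheet-steel parts case, fixed to the bench: 200 mm deep (its x), 340 mm wide (its y), 66 mm high without the lid, walls and floor 3 mm. Origin: centre of its underside; x points from the front (robot side) to the hinge side, z up. A 45 mm high steel divider at y = +75 mm parts a small pocket (y above 75 mm: a green wheel and a blue collar lie there) from the large pocket (y from -167 to +74 mm), which holds the bearing block only.
- lid (a joint): Angle of the case's lid (rad): 0 shut, 1.8 fully open on its stop. 420 g; no latch. Let go before about 1.5 it falls shut, beyond about 1.6 it falls open and rests on the stop by its own weight.
- lid_hinge (a point): Middle of the lid's hinge line, on the far top rim of the case (100 mm from the case's centre along its x, 66 mm above the bench). Axes as the case's when the lid is shut; they turn with the lid about y, the hinge line.
- lid_handle (a point): Middle of the bar of the lid's black pull handle: a round bar 10 mm thick and 44 mm long overall along y, on two like posts at its ends, its middle 28 mm above the lid's top face, 30 mm from the lid's front edge, and so 170 mm in front of the hinge line and 30 mm above it when shut. Axes as lid_hinge.
- block_mid (a point): Centre of the loose bearing block: a plain square steel bar 84 mm long (its y) by 40 by 40 mm, about 750 g (some 10 % more or less), lying flat on the case's floor. One end is solid; the other has a blind bore 30 mm in diameter and 54 mm deep on the long axis (walls 5 mm). Which end, this entry does not say. The block's weight acts on the long axis 6 mm from the centre, towards the solid end, so that held across its middle it pulls down on the solid side.
- wheel: Green wheel, 60 mm in diameter, 25 mm high, lying in the small pocket; to be left alone. Origin under its centre.
- collar: Blue shaft collar, 28 mm in diameter, 11 mm high, lying in the small pocket; to be left alone. Origin under its centre.
- roller: Intake roller on the bench, left of the case: two green 60 mm wheels on a 200 mm axle (along y) on an aluminium plate; to be left alone. Origin under its centre.
- wrench: Steel wrench, 170 mm long (along its x), lying on the bench right of the case; to be left alone.

How it is judged:
By the outcome, as a careful person would: the job done as asked, in the order asked, and still so for the second after the job is handed in, while the arm keeps its last pose, push and grip.
It also fails if it takes over 61 s, if anything falls off the work surface, if the arm or the gripper's body presses on something with over 40 N, if the wrist force passes 120 N, or if a joint passes its speed limit or range.

ROBOT

A 6-joint arm with a two-finger parallel gripper is mounted at the origin on the work surface. World frame = base frame: x ahead of the robot, y to its left, z up, the work surface at z = 0. Lengths are in m, angles in degrees, forces in N, time in s.
With the tool pointing down it reaches from about 0.4 to 0.825 m from the base axis. Payload 7 kg.
Tool frame: the origin (TCP) lies at the very end of the fingers, on their centre line; the grasp point (between the pads) lies 19 mm behind it (ctrl.grasp_offset is the distance from the TCP to the grasp point, in m); z points along the fingers, y is the line along which they close (so a half turn about z gives the same grasp; the last joint's range is limited). The gripper opens to 88 mm and grips with 3 to 60 N. Pads are 19 mm wide; open, the fingers measure 130 mm over their backs; the gripper's body (78 mm by 193 mm) begins 47 mm behind the grasp point.
Start: joints at [81.939, 20.546, 0.682, 0, -70.136, -16.507], TCP at [0.281, 0.614, 0.227] pointing down, gripper open.
Joint ranges: [-176.03, 176.03], [-82.01, 121.73], [-58.28, 71.71], [-173.87, 95.51], [-174.79, -0.11], [-173.66, 173.66]. Speed limits (degrees/s): [136.94, 136.94, 172.46, 180, 180, 180].

INTERFACE

Orientations are given as [roll, pitch, yaw] about the fixed x, y, z axes, in that order (R = Rz(yaw) Ry(pitch) Rx(roll)).
In Python, from plant import ctrl gives the robot as it stands. The module is installed in compiled form; this text tells all that it offers.
- The arm moves only by the tool jog_arm, never from a script. Its argument "plan" is a list that holds one entry, the list of rows, each a list of 7 numbers: the opening, from 0 (shut) to 1 (fully open), then the shift along the tool's x, y, z in m, then the turn, a rotation vector about the tool's x, y, z in degrees. A call has 1 to 20 rows; each row is the pose to reach, as a shift and turn from the pose commanded when the call began, along the tool's axes at that moment; what a row does not reach only later rows make up. A row lasts 1/8 s, in which the tool goes at most 62.5 mm and 10.7 degrees, less where a joint would pass 70% of its speed; a pose out of reach is approached as far as the arm can. A call with a gripper value outside its range is refused whole. The fingers move at their own pace and stop on an object; the grip force is fixed at half the most. Time passes only in rows, so rows that repeat a pose let the fingers close. It gives the time, the measured TCP pose, the force, the opening and the grip force at its end, in the units of the state.
- ctrl.get_obs(): the state, without advancing time (a new reading comes with each control period).
- ctrl.snapshot(name): name is "scene" or "top"; returns a dict with "image" (400x640x3 uint8, red, green, blue), "vertical_fov" (degrees; the focal length in pixels is half the picture's height over the tangent of half this angle, whatever the lens; pixels are square), "cx", "cy" (the principal point, pixels), "R" (3x3) and "t" (3): a world point X has camera coordinates R X + t. Camera axes: x right, y down, z forward; pixel columns grow to the right and rows downward; lengths in m; the calibration is good to about 2 mm. A picture is of the moment at which its call begins. There is no depth.
- ctrl.close_job(): hands the job in; it is judged then, once.
The state is a dict: "clock": time; "joint_pos": joint angles; "qvel": joint speeds; "tau": joint torques, N m; "tool_pos": TCP position; "orientation": TCP orientation; "force": force on the tool from outside, world axes, zero at the start; "moment": the same for the moment, N m; "opening": finger opening in m; "gripper_force": force on a finger pad.
Only numpy, scipy, OpenCV 4.12 (cv2) and the standard library are available. Lean on these libraries where they do the work, as an engineer would, in place of code of your own. Each camera call takes 0.05 s, during which the arm holds its last target. There are 200 camera calls.

## Working session

There is one attempt and no reset: what is moved stays moved. The work goes in short steps, Python scripts to look and compute and a tool call to move; the robot and the scene stay as the last step left them, time stands still between calls to the robot, and variables do not carry over. Pictures are saved under pics/ and viewed, at most 10 in all, crops included, and the job is handed in when it is done.

Besides the shell and the picture viewer there is one more tool, called after ">>>" as name(argument=value, ...), one argument or row to a line, values as JSON. jog_arm: Moves the arm, as the interface text tells. Its arguments: {"type":"object","properties":{"plan":{"type":"array","items":{"type":"array","items":{"type":"array","items":{"type":"number"}}}}},"required":["plan"]}

```bash
mkdir -p pics; cat > h.py <<'E'
from plant import ctrl
import numpy as np, cv2
from scipy.spatial.transform import Rotation as Ro
def snap(n,f=None):
    s=ctrl.snapshot(n)
    if f: cv2.imwrite('pics/'+f,s['image'][:,:,::-1])
    return s
def K(s):
    f=200/np.tan(np.radians(s['vertical_fov'])/2); return f,s['cx'],s['cy']
def pix(s,X):
    f,cx,cy=K(s); c=np.atleast_2d(X)@np.array(s['R']).T+s['t']; return np.c_[cx+f*c[:,0]/c[:,2],cy+f*c[:,1]/c[:,2]]
def ray(s,u,v,z):
    f,cx,cy=K(s); R=np.array(s['R']); o=-R.T@s['t']; d=R.T@[(u-cx)/f,(v-cy)/f,1]; return o+d*(z-o[2])/d[2]
E
python3 - <<'E'
from h import *
for n in('top','scene'):
    s=snap(n,n+'1.png'); print(n,K(s),np.round(-np.array(s['R']).T@s['t'],3),s['image'].shape, {k:v for k,v in s.items() if k not in('image','R','t')})
print(ctrl.get_obs())
E
```

```text
top (np.float64(415.7892273074841), 316.57428204275317, 202.94300349304112) [2.790e-01 1.000e-03 1.281e+00] (400, 640, 3) {'vertical_fov': 51.37631339571146, 'cx': 316.57428204275317, 'cy': 202.94300349304112}
scene (np.float64(407.69448135841185), 324.37835859369216, 192.9410335418007) [1.321 0.526 0.641] (400, 640, 3) {'vertical_fov': 52.26175951180418, 'cx': 324.37835859369216, 'cy': 192.9410335418007}
{'clock': 0.1, 'joint_pos': array([ 8.19388757e+01,  2.05867894e+01,  6.38674792e-01, -1.74197030e-02,
       -7.01352100e+01, -1.65084216e+01]), 'qvel': array([-0.0210995 ,  0.02036276,  0.08063967,  0.0899996 , -0.0236912 ,
       -0.01941088]), 'tau': array([-4.23403408e-04, -5.84160233e+01,  2.93750972e+01,  7.01531410e+00,
        1.01638897e-02, -5.79012908e-05]), 'tool_pos': array([0.28049166, 0.61348193, 0.22572084]), 'orientation': array([ 1.79915456e+02, -7.97788409e-03, -2.45754712e+01]), 'force': array([ 0.60540034, -0.31696677,  0.70640477]), 'moment': array([-0.05326844, -0.01980511, -0.03271624]), 'gripper_force': 0.0, 'opening': 0.08764135817405559}
```

View pics/top1.png

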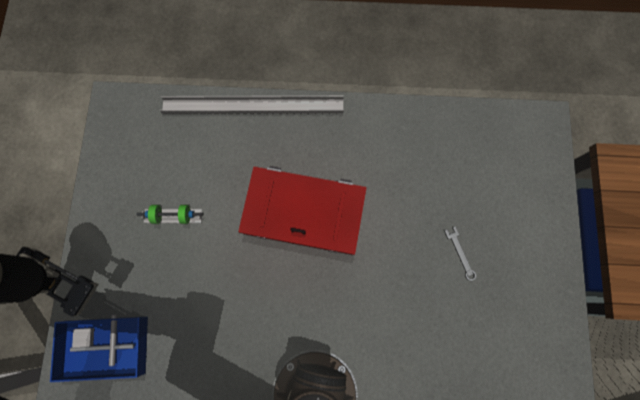

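View pics/scene1.png

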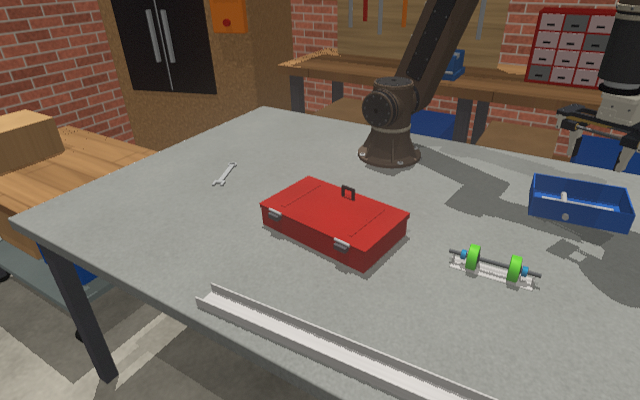

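Top view: red case with lid corners at about (253,168), (366,186), (354,254), (240,233), handle at (298,231). The scene view confirms the lid is shut and the handle is on the robot side.

```bash
cat > fit.py <<'E'
from h import *
from scipy.optimize import least_squares
s=snap('top')
im=s['image'].astype(int)
m=((im[:,:,0]>90)&(im[:,:,1]<60)&(im[:,:,2]<60)).astype(np.uint8); m[:140]=0;m[280:]=0
c=max(cv2.findContours(m,0,2)[0],key=cv2.contourArea)
q=cv2.approxPolyDP(cv2.convexHull(c),5,True)[:,0]; print(q.tolist())
for u,v in q: print(np.round(ray(s,u,v,.068),4))
P=np.array([[-.1,.17],[.1,.17],[.1,-.17],[-.1,-.17]])
def w(p,L): 
    c,d=np.cos(p[2]),np.sin(p[2]); L=np.atleast_2d(L); return np.c_[p[0]+c*L[:,0]-d*L[:,1],p[1]+d*L[:,0]+c*L[:,1],L[:,2]]
# silhouette fit: lid-top rectangle vs hull via nearest corner (front edge may show wall)
t=np.array([[ray(s,u,v,.068)[:2]] for u,v in q])[:,0]
r=cv2.minAreaRect(t.astype(np.float32)*1000); print(r)
h=im[215:250,270:330].sum(2); d=np.argwhere(h<90)+[215,270]; print('dark',d.mean(0),d.min(0),d.max(0),len(d))
v,u=(d.min(0)+d.max(0))/2; print('handle',ray(s,u,v,.096))
for uv in ((298,231),):print(ray(s,*uv,.096))
big=cv2.resize(s['image'][150:270,220:380],None,fx=5,fy=5,interpolation=cv2.INTER_NEAREST); cv2.imwrite('pics/crop.png',big[:,:,::-1])
E
python3 fit.py
```

```text
[[253, 168], [365, 187], [354, 254], [239, 232]]
[0.6458 0.219  0.068 ]
[ 0.6024 -0.1231  0.068 ]
[ 0.3997 -0.0961  0.068 ]
[0.4477 0.244  0.068 ]
((523.8345947265625, 61.28147888183594), (344.84246826171875, 204.5716552734375), 82.40311431884766)
dark [230.5        297.53846154] [228 291] [233 304] 26
handle [0.45631397 0.07049224 0.096     ]
[0.45493467 0.0689692  0.096     ]
```

View pics/crop.png

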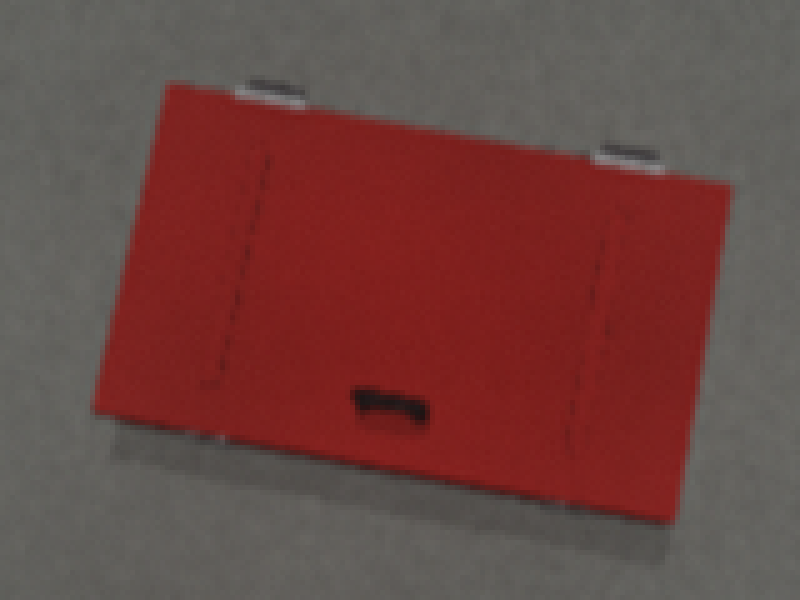

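```bash
cat >> h.py <<'E'
C=np.array([.524,.0613]); YAW=-7.6
def obs():
    o=ctrl.get_obs(); print('t',round(o['clock'],2),'p',np.round(o['tool_pos'],4),'rpy',np.round(o['orientation'],2),'F',np.round(o['force'],2),'M',np.round(o['moment'],3),'op',round(o['opening'],4),'gf',round(o['gripper_force'],1),'q',np.round(o['joint_pos'],1)); return o
def rows(poses,o=None):
    "poses: (xyz,rpy)->tool shift & rotvec from current pose"
    o=o or obs(); R0=Ro.from_euler('xyz',o['orientation'],degrees=True)
    for p,r in poses:
        print(np.round(R0.inv().apply(np.array(p)-o['tool_pos']),3).tolist(),np.round((R0.inv()*Ro.from_euler('xyz',r,degrees=True)).as_rotvec(degrees=True),1).tolist())
E
python3 -c "
from h import *
rows([((.455,.0705,.2),(180,0,YAW)),((.455,.0705,.077),(180,0,YAW))])"
```

```text
t 0.15 p [0.2805 0.6136 0.2259] rpy [ 1.7993e+02 -1.0000e-02 -2.4570e+01] F [-0.21  0.32  0.55] M [ 0.012 -0.013 -0.006] op 0.0876 gf 0.0 q [ 81.9  20.6   0.6  -0.  -70.1 -16.5]
[0.385, 0.421, 0.026] [0.1, 0.0, -17.0]
[0.384, 0.421, 0.149] [0.1, 0.0, -17.0]
```

>>> jog_arm(
  plan=[
    [[1,0.385,0.421,0.026,0,0,-17],[1,0.385,0.421,0.026,0,0,-17],[1,0.385,0.421,0.026,0,0,-17],[1,0.385,0.421,0.026,0,0,-17],[1,0.385,0.421,0.026,0,0,-17],[1,0.385,0.421,0.026,0,0,-17],[1,0.385,0.421,0.026,0,0,-17],[1,0.385,0.421,0.026,0,0,-17],[1,0.385,0.421,0.026,0,0,-17],[1,0.385,0.421,0.026,0,0,-17],[1,0.385,0.421,0.026,0,0,-17],[1,0.385,0.421,0.026,0,0,-17],[1,0.385,0.421,0.026,0,0,-17],[1,0.385,0.421,0.026,0,0,-17]],
  ],
)

```text
clock: 1.9
tool_pos: [0.4556, 0.0718, 0.2006]
orientation: [-180.0, -0.0, -7.5]
force: [-0.1, 0.2, -0.5]
opening: 0.0875
gripper_force: 0.0
```

```bash
python3 -c "
from h import *
o=obs(); s=snap('scene')
cv2.imwrite('pics/s2.png',cv2.resize(s['image'][60:300,220:480],None,fx=2.4,fy=2.4,interpolation=cv2.INTER_CUBIC)[:,:,::-1])
f=lambda x,y,z:np.round(pix(s,[[x,y,z]])[0],1)
print('handle',f(.4545,.0705,.096),'tcp',f(*o['tool_pos']))
rows([((.455,.0705,.1),(180,0,YAW)),((.455,.0705,.077),(180,0,YAW))],o)"
```

```text
t 1.9 p [0.4556 0.0718 0.2006] rpy [-180.     -0.     -7.47] F [-0.06  0.25 -0.48] M [-0.047 -0.015 -0.053] op 0.0875 gf 0.0 q [ 33.5   1.2 -27.4  -0.  -61.4  49. ]
handle [349. 188.] tcp [349.7 153.3]
[-0.0, 0.001, 0.101] [-0.0, -0.0, 0.1]
[-0.0, 0.001, 0.124] [-0.0, -0.0, 0.1]
```

View pics/s2.png

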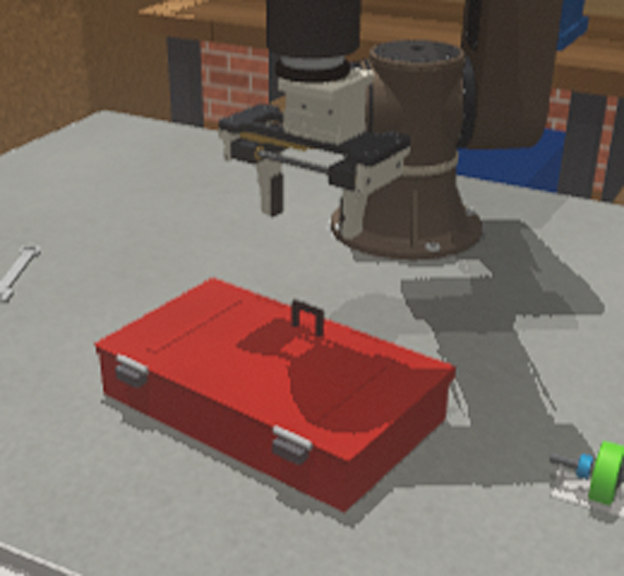

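The handle bar sits at about (308,305) in the crop, i.e. (348,187) in the full picture, against a predicted (349,188), so the estimate holds. Descending and gripping the handle's ends.

>>> jog_arm(
  plan=[
    [[1,0,0.001,0.05,0,0,0],[1,0,0.001,0.1,0,0,0],[1,0,0.001,0.122,0,0,0],[1,0,0.001,0.122,0,0,0],[0.3,0,0.001,0.122,0,0,0],[0.3,0,0.001,0.122,0,0,0],[0.3,0,0.001,0.122,0,0,0],[0.3,0,0.001,0.122,0,0,0],[0.3,0,0.001,0.122,0,0,0],[0.3,0,0.001,0.122,0,0,0]],
  ],
)

```text
clock: 3.2
tool_pos: [0.4559, 0.0705, 0.0788]
orientation: [-179.9, -0.0, -7.6]
force: [-3.1, 4.8, 2.5]
opening: 0.0433
gripper_force: 30.0
```

```bash
cat > arc.py <<'E'
from h import *
import sys
o=obs(); a,b,n,psi1=map(float,sys.argv[1:5])
cy=np.cos(np.radians(YAW)); sy=np.sin(np.radians(YAW)); X=np.array([cy,sy,0])
H=np.array([.455,.0705,.096])+.170*X-[0,0,.03]
R0=Ro.from_euler('xyz',o['orientation'],degrees=True)
psi=lambda th: psi1*th/100
def pose(th):
    t=np.radians(th); B=H+X*(-.170*np.cos(t)+.03*np.sin(t))+np.array([0,0,.17*np.sin(t)+.03*np.cos(t)])
    R=Ro.from_euler('z',YAW,degrees=True)*Ro.from_euler('y',psi(th),degrees=True)*Ro.from_euler('x',180,degrees=True)
    return B+R.apply([0,0,.019]),R
print('now err',np.round(pose(a)[0]-o['tool_pos'],4))
for th in np.linspace(a,b,int(n)+1)[1:]:
    p,R=pose(th); print([.3]+np.round(R0.inv().apply(p-o['tool_pos']),3).tolist()+np.round((R0.inv()*R).as_rotvec(degrees=True),1).tolist(),',',end=' ')
E
python3 arc.py 0 60 12 30
```

```text
t 3.2 p [0.4559 0.0705 0.0788] rpy [-1.7994e+02 -3.0000e-02 -7.5600e+00] F [-3.11  4.76  2.52] M [1.67  0.748 0.122] op 0.0433 gf 30.0 q [ 33.3   9.5 -36.8  -0.  -43.6  49.1]
now err [-0.0009 -0.     -0.0018]
[0.3, 0.002, 0.0, -0.013, -0.1, -1.5, 0.0] , [0.3, 0.006, 0.0, -0.027, -0.1, -3.0, 0.0] , [0.3, 0.011, 0.0, -0.041, -0.1, -4.5, 0.0] , [0.3, 0.018, 0.0, -0.055, -0.1, -6.0, 0.0] , [0.3, 0.025, 0.0, -0.067, -0.1, -7.5, 0.0] , [0.3, 0.034, 0.0, -0.079, -0.1, -9.0, 0.0] , [0.3, 0.044, 0.0, -0.091, -0.1, -10.5, 0.0] , [0.3, 0.054, 0.0, -0.101, -0.1, -12.0, 0.0] , [0.3, 0.066, 0.0, -0.11, -0.1, -13.5, 0.0] , [0.3, 0.078, 0.0, -0.118, -0.1, -15.0, 0.0] , [0.3, 0.091, 0.0, -0.125, -0.1, -16.5, 0.0] , [0.3, 0.104, 0.0, -0.131, -0.1, -18.0, 0.0] ,
```

>>> jog_arm(
  plan=[
    [[0.3,0.002,0,-0.014,0,-1.5,0],[0.3,0.006,0,-0.028,0,-3,0],[0.3,0.011,0,-0.042,0,-4.5,0],[0.3,0.018,0,-0.056,0,-6,0],[0.3,0.025,0,-0.068,0,-7.5,0],[0.3,0.034,0,-0.08,0,-9,0],[0.3,0.044,0,-0.092,0,-10.5,0],[0.3,0.054,0,-0.102,0,-12,0],[0.3,0.066,0,-0.111,0,-13.5,0],[0.3,0.078,0,-0.119,0,-15,0],[0.3,0.091,0,-0.126,0,-16.5,0],[0.3,0.104,0,-0.132,0,-18,0]],
  ],
)

```text
clock: 4.7
tool_pos: [0.5569, 0.0563, 0.212]
orientation: [180.0, 18.3, -7.5]
force: [-8.4, 3.8, 9.7]
opening: 0.0429
gripper_force: 30.0
```

```bash
python3 arc.py 60 102 9 30
```

```text
t 4.7 p [0.5569 0.0563 0.212 ] rpy [179.98  18.27  -7.53] F [-8.36  3.81  9.73] M [ 1.325  2.708 -0.376] op 0.0429 gf 30.0 q [ 19.8  21.8   1.5  -8.3 -86.1  64.4]
now err [ 0.0022  0.0003 -0.0018]
[0.3, 0.014, -0.001, -0.007, 0.0, -1.1, 0.1] , [0.3, 0.025, -0.001, -0.015, 0.0, -2.5, 0.1] , [0.3, 0.037, -0.001, -0.021, 0.0, -3.9, 0.1] , [0.3, 0.05, -0.0, -0.026, 0.0, -5.3, 0.1] , [0.3, 0.063, -0.0, -0.03, 0.0, -6.7, 0.1] , [0.3, 0.076, -0.0, -0.033, 0.0, -8.1, 0.1] , [0.3, 0.089, -0.0, -0.035, 0.0, -9.5, 0.1] , [0.3, 0.103, -0.0, -0.036, 0.0, -10.9, 0.1] , [0.3, 0.117, -0.0, -0.036, 0.0, -12.3, 0.1] ,
```

>>> jog_arm(
  plan=[
    [[0.3,0.01,0,-0.01,0,-1.2,0],[0.3,0.022,0,-0.018,0,-2.5,0],[0.3,0.034,0,-0.024,0,-3.9,0],[0.3,0.047,0,-0.029,0,-5.3,0],[0.3,0.06,0,-0.033,0,-6.7,0],[0.3,0.073,0,-0.036,0,-8.1,0],[0.3,0.087,0,-0.038,0,-9.5,0],[0.3,0.101,0,-0.039,0,-10.9,0],[0.3,0.114,0,-0.039,0,-12,0],[0.3,0.114,0,-0.039,0,-12,0]],
  ],
)

```text
clock: 5.95
tool_pos: [0.68, 0.039, 0.2136]
orientation: [179.9, 29.8, -7.6]
force: [3.1, -2.9, 10.3]
opening: 0.0425
gripper_force: 30.0
```

```bash
python3 -c "
from h import *
o=obs(); s=snap('scene')
cv2.imwrite('pics/s3.png',cv2.resize(s['image'][20:300,200:480],None,fx=2,fy=2,interpolation=cv2.INTER_CUBIC)[:,:,::-1])"
```

```text
t 5.95 p [0.68   0.039  0.2136] rpy [179.9   29.83  -7.63] F [ 3.14 -2.89 10.32] M [-0.572 -1.074  0.258] op 0.0425 gf 30.0 q [  13.5   41.    31.5  -10.8 -108.4   68. ]
```

View pics/s3.png

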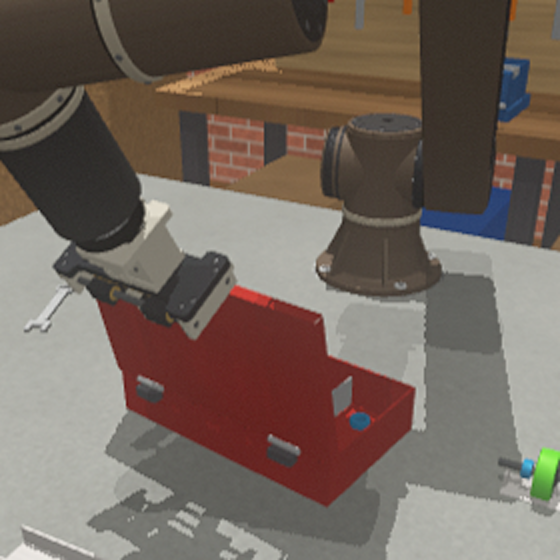

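The lid stands at roughly 100°, gripper above the handle behind it (around (190,290) in the crop), and the case is open. Release and back out.

>>> jog_arm(
  plan=[
    [[1,0,0,0,0,0,0],[1,0,0,0,0,0,0],[1,0,0,0,0,0,0],[1,0,0,0,0,0,0],[1,0,0,-0.03,0,0,0],[1,0,0,-0.07,0,0,0],[1,0,0,-0.11,0,0,0],[1,0,0,-0.11,0,0,0]],
  ],
)

```text
clock: 7.0
tool_pos: [0.7343, 0.0327, 0.3098]
orientation: [-179.9, 29.7, -7.6]
force: [0.5, -0.0, -0.4]
opening: 0.0875
gripper_force: 0.0
```

```bash
python3 -c "
from h import *
rows([((.70,.037,.37),(180,20,YAW)),((.48,.1,.37),(180,0,YAW)),((.35,.2,.35),(180,0,YAW))])"
```

```text
t 7.0 p [0.7343 0.0327 0.3098] rpy [-179.95   29.73   -7.57] F [ 0.52 -0.01 -0.35] M [-0.255 -1.748 -0.009] op 0.0875 gf 0.0 q [  12.2   46.5   54.4  -12.  -125.6   65.6]
[-0.06, 0.0, -0.035] [-0.0, 9.7, 0.0]
[-0.256, -0.033, 0.077] [-0.0, 29.7, 0.0]
[-0.37, -0.115, 0.165] [-0.0, 29.7, 0.0]
```

>>> jog_arm(
  plan=[
    [[1,-0.06,0,-0.035,0,9.7,0],[1,-0.06,0,-0.035,0,9.7,0],[1,-0.15,-0.01,0.02,0,20,0],[1,-0.256,-0.033,0.077,0,29.7,0],[1,-0.256,-0.033,0.077,0,29.7,0],[1,-0.256,-0.033,0.077,0,29.7,0],[1,-0.37,-0.215,0.165,0,29.7,0],[1,-0.37,-0.215,0.165,0,29.7,0],[1,-0.37,-0.215,0.165,0,29.7,0],[1,-0.37,-0.215,0.165,0,29.7,0],[1,-0.37,-0.215,0.165,0,29.7,0]],
  ],
)

```text
clock: 8.38
tool_pos: [0.3592, 0.3011, 0.3488]
orientation: [180.0, 0.4, -7.3]
force: [0.2, -0.4, 1.0]
opening: 0.0876
gripper_force: 0.0
```

```bash
python3 -c "
from h import *
o=obs(); s=snap('top','top2.png')
big=cv2.resize(s['image'][130:270,220:390],None,fx=4.2,fy=4.2,interpolation=cv2.INTER_CUBIC); cv2.imwrite('pics/top2c.png',big[:,:,::-1])"
```

```text
t 8.38 p [0.3592 0.3011 0.3488] rpy [179.96   0.35  -7.28] F [ 0.22 -0.41  1.04] M [-0.097 -0.041  0.018] op 0.0876 gf 0.0 q [ 63.8  -2.7 -11.6  -0.3 -81.2  18.9]
```

View pics/top2c.png

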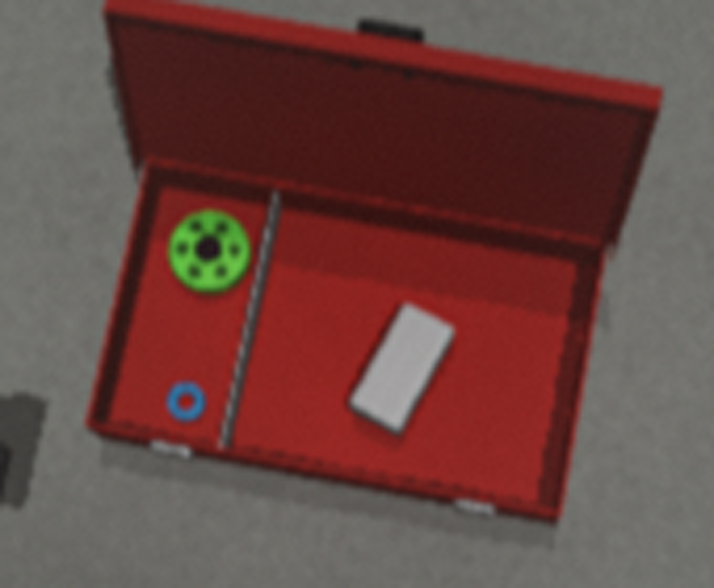

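The lid is open. The block's top face corners in the crop: (407,303), (455,328), (400,433), (350,404).

```bash
python3 -c "
from h import *
s=snap('top'); im=s['image'].astype(int)
P=np.array([(407,303),(455,328),(400,433),(350,404)])/4.2+[220,130]-.4
m=((im.min(2)>110)).astype(np.uint8); m[:195]=0;m[238:]=0;m[:,:295]=0;m[:,335:]=0
c=max(cv2.findContours(m,0,2)[0],key=cv2.contourArea); print(cv2.contourArea(c))
W=np.array([ray(s,u,v,.043)[:2] for u,v in c[:,0]]); print(cv2.minAreaRect((W*1000).astype(np.float32)))
W=np.array([ray(s,u,v,.043)[:2] for u,v in P]); print(W.round(4), W.mean(0), cv2.minAreaRect((W*1000).astype(np.float32)))
"
```

```text
328.0
((508.73779296875, 21.992599487304688), (39.83037567138672, 83.9432601928711), 64.36092376708984)
[[ 0.5555  0.0209]
 [ 0.5387 -0.0147]
 [ 0.4601  0.0212]
 [ 0.4794  0.0581]] [0.50841225 0.0213509 ] ((508.0511169433594, 21.519317626953125), (41.55680847167969, 86.3294906616211), 64.69560241699219)
```

```bash
python3 -c "
from h import *
from scipy.optimize import least_squares
rows([((.5085,.022,.25),(180,0,-25.5)),((.5085,.022,.009),(180,0,-25.5))])
D=[([82,20.5,.68,-70.1],(.2805,.6136,.2258),-90),([33.5,1.2,-27.4,-61.4],(.4556,.0718,.2006),-90),([33.3,9.5,-36.8,-43.6],(.4559,.0705,.0788),-90),([63.8,-2.7,-11.6,-81.2],(.3592,.3011,.3488),-90)]
def f(p):
    h,L1,L2,a,Lt=p; r=[]
    for q,x,_ in D:
        q1,q2,q3,q5=np.radians(q); c=x[0]*np.cos(q1)+x[1]*np.sin(q1)
        b=q2-q3;t=b-q5
        r+=[L1*np.sin(q2)+L2*np.cos(b)+a*np.sin(b)+Lt*np.cos(t)-c, h+L1*np.cos(q2)-L2*np.sin(b)+a*np.cos(b)-Lt*np.sin(t)-x[2]]
    return r
D.append(([13.5,41,31.5,-108.4],(.68,.039,.2136),0)) ; D.pop()
S=least_squares(f,[.2,.45,.45,0,.3]); print(S.x.round(3),np.round(S.fun,4))
"
```

```text
t 8.47 p [0.3608 0.2993 0.3493] rpy [179.96   0.32  -7.44] F [ 0.17  0.67 -0.09] M [-0.045 -0.052 -0.009] op 0.0871 gf 0.0 q [ 63.6  -2.7 -11.6  -0.3 -81.3  19. ]
[0.183, 0.256, 0.098] [0.1, 0.3, 18.1]
[0.184, 0.256, 0.339] [0.1, 0.3, 18.1]
[-2.584  0.617  0.458  0.008 -2.379] [-0.      0.0001 -0.0006 -0.0002  0.0002 -0.0002  0.0002  0.0003]
```

>>> jog_arm(
  plan=[
    [[1,0.183,0.256,0.098,0,0,18],[1,0.183,0.256,0.098,0,0,18],[1,0.183,0.256,0.098,0,0,18],[1,0.183,0.256,0.098,0,0,18],[1,0.183,0.256,0.098,0,0,18],[1,0.183,0.256,0.098,0,0,18],[1,0.183,0.256,0.098,0,0,18],[1,0.183,0.256,0.098,0,0,18],[1,0.183,0.256,0.098,0,0,18],[1,0.183,0.256,0.098,0,0,18]],
  ],
)

```text
clock: 9.72
tool_pos: [0.5086, 0.0224, 0.2513]
orientation: [180.0, 0.2, -25.5]
force: [0.6, 0.9, -0.1]
opening: 0.0878
gripper_force: 0.0
```

```bash
cat > feel.py <<'E'
from h import *
F=[];M=[]
for i in range(14):
    s=ctrl.snapshot('scene'); o=ctrl.get_obs(); F.append(o['force']);M.append(o['moment'])
R=Ro.from_euler('xyz',o['orientation'],degrees=True)
print('F',np.mean(F,0).round(3),'M',np.mean(M,0).round(4),'sd',np.std(M,0).round(3),'tool M',R.inv().apply(np.mean(M,0)).round(4))
rows([((.5085,.022,.009),(180,0,-25.5))])
E
python3 feel.py
```

```text
F [-0.032  0.039 -0.154] M [-0.0009 -0.0254  0.0004] sd [0.031 0.033 0.026] tool M [ 0.0102  0.0233 -0.0004]
t 10.43 p [0.5088 0.0215 0.2508] rpy [179.91   0.28 -25.57] F [0.46 0.57 0.58] M [ 0.046  0.019 -0.025] op 0.0878 gf 0.0 q [ 24.4   4.1 -17.4  -0.2 -68.8  40.1]
[0.001, -0.001, 0.242] [0.1, 0.3, -0.1]
```

>>> jog_arm(
  plan=[
    [[1,0,0,0.06,0,0.3,0],[1,0,0,0.12,0,0.3,0],[1,0,0,0.17,0,0.3,0],[1,0,0,0.21,0,0.3,0],[1,0,0,0.23,0,0.3,0],[1,0,0,0.24,0,0.3,0],[1,0,0,0.24,0,0.3,0],[0.2,0,0,0.24,0,0.3,0],[0.2,0,0,0.24,0,0.3,0],[0.2,0,0,0.24,0,0.3,0],[0.2,0,0,0.24,0,0.3,0],[0.2,0,0,0.24,0,0.3,0],[0.2,0,0,0.24,0,0.3,0]],
  ],
)

```text
clock: 12.05
tool_pos: [0.5078, 0.0219, 0.011]
orientation: [179.9, -0.0, -25.6]
force: [-0.6, 1.4, 0.3]
opening: 0.0399
gripper_force: 30.0
```

Gripped at 39.9 mm. Lift straight up to the hover height.

>>> jog_arm(
  plan=[
    [[0.2,0,0,-0.01,0,0,0],[0.2,0,0,-0.03,0,0,0],[0.2,0,0,-0.07,0,0,0],[0.2,0,0,-0.12,0,0,0],[0.2,0,0,-0.17,0,0,0],[0.2,0,0,-0.21,0,0,0],[0.2,0,0,-0.235,0,0,0],[0.2,0,0,-0.24,0,0,0],[0.2,0,0,-0.24,0,0,0],[0.2,0,0,-0.24,0,0,0],[0.2,0,0,-0.24,0,0,0],[0.2,0,0,-0.24,0,0,0]],
  ],
)

```text
clock: 13.55
tool_pos: [0.5074, 0.022, 0.2502]
orientation: [179.9, 0.0, -25.6]
force: [-0.3, 0.5, -7.1]
opening: 0.0399
gripper_force: 30.0
```

```bash
python3 feel.py
```

```text
F [-0.136 -0.027 -7.138] M [-0.0075 -0.0232 -0.0005] sd [0.029 0.028 0.037] tool M [0.0032 0.0242 0.0005]
t 14.25 p [0.5076 0.0221 0.2509] rpy [ 1.7991e+02 -1.0000e-02 -2.5570e+01] F [-0.19 -0.56 -7.04] M [0.003 0.021 0.029] op 0.0402 gf 30.0 q [ 24.7   3.8 -17.8   0.1 -68.5  39.7]
[0.001, -0.001, 0.242] [0.1, -0.0, -0.1]
```

```bash
cat > feel2.py <<'E'
from h import *
import sys
F=[];M=[]
for i in range(int(sys.argv[1])):
    s=ctrl.snapshot(('scene','top')[i%2]); o=ctrl.get_obs(); F.append(o['force']);M.append(o['moment'])
    if i<2: cv2.imwrite(f'pics/{sys.argv[2]}{i}.png',s['image'][:,:,::-1]); print(pix(s,[o['tool_pos']]).round(1))
R=Ro.from_euler('xyz',o['orientation'],degrees=True)
print('F',np.mean(F,0).round(3),'tool M',R.inv().apply(np.mean(M,0)).round(4),'rpy',o['orientation'].round(2),'t',o['clock'])
E
python3 feel2.py 24 a; python3 - <<'E'
import cv2,numpy as np
a=cv2.imread('pics/a0.png');b=cv2.imread('pics/a1.png')
r=lambda i,c:cv2.resize(i[c[1]-40:c[1]+40,c[0]-50:c[0]+50],(800,640)[:1]*0 or (600,480),interpolation=cv2.INTER_CUBIC)
from h import *
s=snap('scene');t=snap('top');o=ctrl.get_obs()
P=pix(s,[o['tool_pos']])[0].astype(int);Q=pix(t,[o['tool_pos']])[0].astype(int)
cv2.imwrite('pics/a.png',cv2.resize(np.hstack([r(a,P),r(b,Q)]),(800,320)))
E
```

```text
[[322.7 138.6]]
[[314.7 202.2]]
F [ 0.03   0.109 -7.113] tool M [0.0111 0.0327 0.002 ] rpy [ 1.7991e+02 -1.0000e-02 -2.5570e+01] t 15.45
```

View pics/a.png

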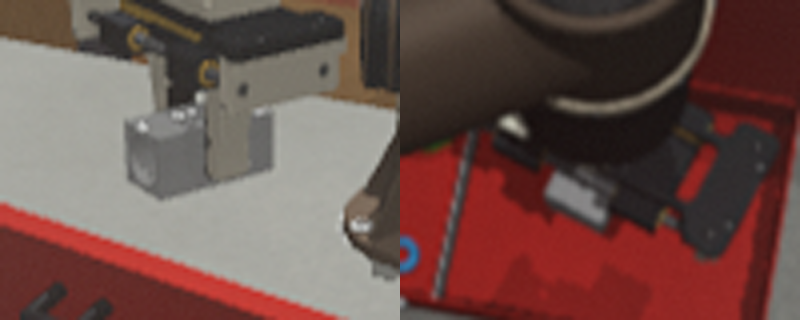

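```bash
python3 - <<'E'
from h import *
from scipy.optimize import least_squares
s=snap('scene');o=ctrl.get_obs();R=Ro.from_euler('xyz',o['orientation'],degrees=True)
# tool frame corners: x long, y (toward -: camera side, left), z down
T=np.array([[42,-20,20],[-42,-20,20],[42,20,20],[42,20,-20]])/1000
I=np.array([[165,198],[272,172],[128,183],[126,120]])/4+[272,98]
f=lambda p:(pix(s,o['tool_pos']+R.apply(T+[p[0],0,p[1]]))-I).ravel()
r=least_squares(f,[0,-.019]);print(r.x,r.fun.reshape(-1,2).round(1))
g=cv2.imread('pics/a0.png')[120:155,298:345]; cv2.imwrite('pics/ab.png',cv2.resize(g,None,fx=16,fy=16,interpolation=cv2.INTER_CUBIC))
E
```

```text
[ 0.00082328 -0.0113316 ] [[-0.7  0.9]
 [ 0.7 -0.4]
 [ 0.1 -0.6]
 [-0.1  0.1]]
```

View pics/ab.png

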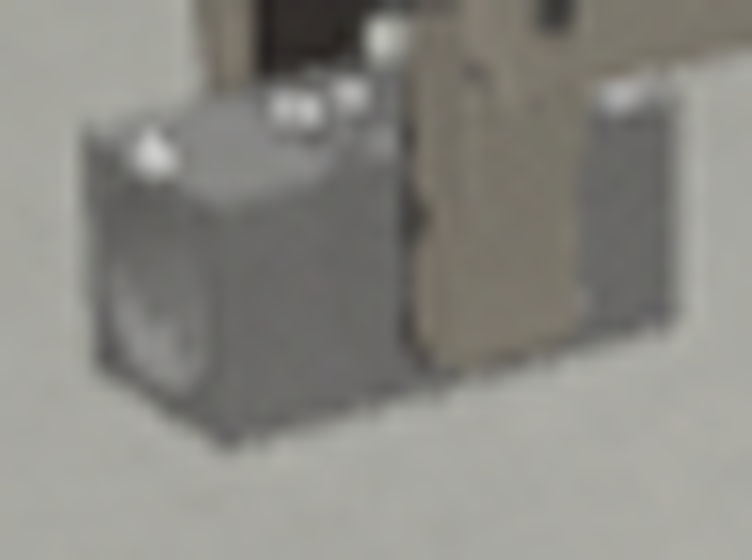

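The fit puts the block's centre within 1 mm of the fingers. The moment pulls toward the robot-side end (-tool x). The enlarged crop shows a faint bore rim at (160,290) on the +tool x end. Both give the same answer: the bore is at +tool x. Next I shift left and up, then pitch +90° about tool y.

```bash
python3 -c "
from h import *
rows([((.46,.27,.38),(180,0,-25.5))])"
```

```text
t 15.6 p [0.5076 0.022  0.2508] rpy [ 1.7991e+02 -1.0000e-02 -2.5570e+01] F [-0.05  0.18 -7.54] M [-0.056 -0.087  0.048] op 0.0397 gf 30.0 q [ 24.7   3.8 -17.8   0.1 -68.5  39.7]
[-0.15, -0.203, -0.13] [0.1, -0.0, -0.1]
```

>>> jog_arm(
  plan=[
    [[0.2,0,0,-0.05,0,0,0],[0.2,-0.02,-0.03,-0.1,0,0,0],[0.2,-0.05,-0.07,-0.13,0,0,0],[0.2,-0.08,-0.11,-0.13,0,0,0],[0.2,-0.11,-0.15,-0.13,0,0,0],[0.2,-0.135,-0.185,-0.13,0,0,0],[0.2,-0.15,-0.203,-0.13,0,0,0],[0.2,-0.15,-0.203,-0.13,0,0,0],[0.2,-0.15,-0.203,-0.13,0,0,0]],
  ],
)

```text
clock: 16.73
tool_pos: [0.4599, 0.2698, 0.3804]
orientation: [179.9, -0.0, -25.6]
force: [0.1, 0.2, -8.5]
opening: 0.0396
gripper_force: 30.0
```

>>> jog_arm(
  plan=[
    [[0.2,0.002,0,0,0,6,0],[0.2,0.004,0,0,0,13,0],[0.2,0.006,0,-0.001,0,20,0],[0.2,0.008,0,-0.002,0,27,0],[0.2,0.01,0,-0.003,0,34,0],[0.2,0.012,0,-0.004,0,40,0],[0.2,0.013,0,-0.005,0,45,0],[0.2,0.013,0,-0.005,0,45,0],[0.2,0.013,0,-0.005,0,45,0]],
  ],
)

```text
clock: 17.85
tool_pos: [0.4719, 0.2643, 0.3858]
orientation: [180.0, -44.9, -25.6]
force: [0.2, 0.5, -7.1]
opening: 0.0399
gripper_force: 30.0
```

```bash
python3 -c "
from h import *
rows([((.465,.265,.37),(-90,-90,-115.5)),((.465,.265,.37),(180,-89.9,-25.5))])"
```

```text
t 17.85 p [0.4719 0.2643 0.3858] rpy [179.98 -44.88 -25.59] F [ 0.23  0.53 -7.1 ] M [1.83  3.681 0.034] op 0.0399 gf 30.0 q [ 76.1  -3.5 -37.6  46.  -73.8 -32.4]
[-0.016, 0.002, 0.007] [0.1, 45.1, -0.0]
[-0.016, 0.002, 0.007] [0.1, 45.0, -0.0]
```

>>> jog_arm(
  plan=[
    [[0.2,0,0,0,0,7,0],[0.2,0,0,0,0,14,0],[0.2,0,0,0,0,21,0],[0.2,0,0,0,0,28,0],[0.2,0,0,0,0,35,0],[0.2,0,0,0,0,41,0],[0.2,0,0,0,0,45,0],[0.2,0,0,0,0,45,0],[0.2,0,0,0,0,45,0],[0.2,0,0,0,0,45,0],[0.2,0,0,0,0,45,0]],
  ],
)

```text
clock: 19.23
tool_pos: [0.4742, 0.2785, 0.392]
orientation: [179.7, -89.6, -26.2]
force: [0.3, -1.0, -7.3]
opening: 0.0397
gripper_force: 30.0
```

```bash
python3 -c "
from h import *
o=obs();R=Ro.from_euler('xyz',o['orientation'],degrees=True);print('toolx',R.apply([1,0,0]).round(4))
s=snap('top');t=snap('scene');G=o['tool_pos']-R.apply([0,0,.019])
a=pix(s,[G])[0].astype(int);b=pix(t,[G])[0].astype(int);print(a,b)
c=lambda i,p:cv2.resize(i[max(p[1]-40,0):max(p[1]-40,0)+80,p[0]-50:p[0]+50],(400,320),interpolation=cv2.INTER_CUBIC)
cv2.imwrite('pics/f.png',np.vstack([np.hstack([c(s['image'],a),c(t['image'],b)]),cv2.resize(s['image'][:,:,:],(400,250)) .__class__ and np.hstack([cv2.resize(s['image'],(400,250)),cv2.resize(t['image'],(400,250))])])[:,:,::-1])"
```

```text
t 19.23 p [0.4742 0.2785 0.392 ] rpy [179.7  -89.57 -26.21] F [ 0.25 -1.04 -7.31] M [2.616 5.233 0.063] op 0.0397 gf 30.0 q [ 79.3  14.4 -58.2  74.8 -94.3 -73.2]
toolx [ 0.0068 -0.0033  1.    ]
[192 204] [439  91]
```

View pics/f.png

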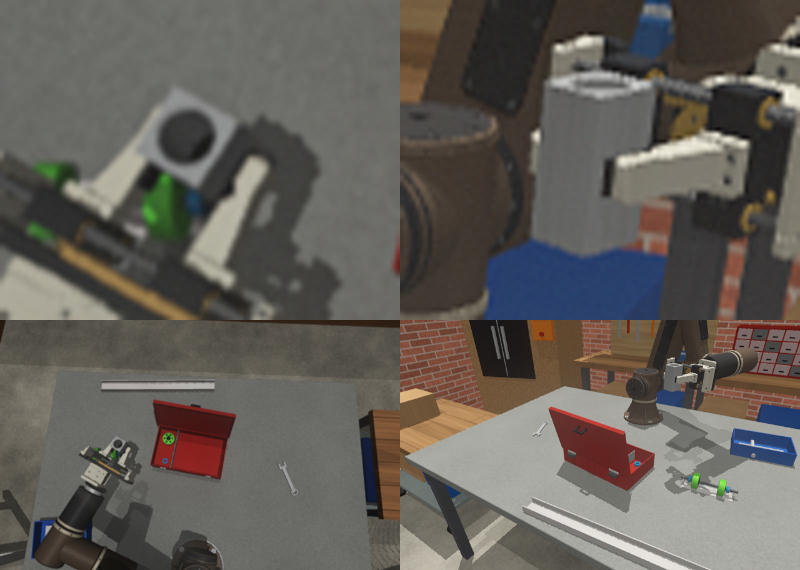

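The enlarged top view (left) shows the bore as a dark circle at (187,135), looking straight up. The block is upright and the lid is open. Joint 3 is close to its limit, so I ease outward and upward.

>>> jog_arm(
  plan=[
    [[0.2,0.01,-0.01,0,0,0.2,0],[0.2,0.02,-0.02,0,0,0.4,0],[0.2,0.03,-0.03,0,0,0.4,0],[0.2,0.04,-0.035,0,0,0.4,0],[0.2,0.04,-0.035,0,0,0.4,0],[0.2,0.04,-0.035,0,0,0.4,0],[0.2,0.04,-0.035,0,0,0.4,0],[0.2,0.04,-0.035,0,0,0.4,0],[0.2,0.04,-0.035,0,0,0.4,0]],
  ],
)

```text
clock: 20.45
tool_pos: [0.4901, 0.31, 0.4313]
orientation: [72.3, -89.9, 81.2]
force: [0.2, -1.1, -7.0]
opening: 0.0397
gripper_force: 30.0
```

```bash
python3 -c "
from h import *
o=obs();R=Ro.from_euler('xyz',o['orientation'],degrees=True);print('toolx',R.apply([1,0,0]).round(4),o['qvel'].round(2))"
```

```text
t 20.45 p [0.4901 0.31   0.4313] rpy [ 72.28 -89.88  81.22] F [ 0.18 -1.09 -6.98] M [2.629 5.254 0.036] op 0.0397 gf 30.0 q [ 77.2  13.9 -52.7  77.4 -95.4 -67.2]
toolx [3.e-04 2.e-03 1.e+00] [ 0.14 -0.01 -0.07 -0.06 -0.04  0.01]
```

The block is still and vertical to within 0.2°, about 0.39 m above the bench, with the joints clear of their limits. Handing in.

```bash
python3 -c "
from plant import ctrl
print(ctrl.close_job())"
```

```text
the job is handed in; nothing more can be done
None
```

I handed the job in at about 20 s: the lid rests open, and the gripper holds the bearing block still about 0.39 m above the bench, bore straight up and clear of everything.

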